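# Open the interface box by its quarter-turn fasteners

## Task

Take the screwdriver from its stand and with its blade give both slotted fasteners on the interface box a quarter turn anticlockwise, so that their wings let go of the access panel. Slide the panel fully open to its stop, on the box's right, and stand the screwdriver back in its stand. Leave the micrometer and the ring gauge where they are.

Things in the scene. Friction and masses are not known exactly. Their poses are not given: they have to be found in the camera images.
- driver: Loose flat-blade screwdriver, 120 mm long, 0.15 kg, upright in its stand, blade down. Origin mid tip, +z up the handle. Steel blade 22 mm wide (driver's x), 3.2 mm thick (y), 12 mm long, its lowest 3 mm narrowed to 20 x 2.2 mm; 12 mm round shank to z = 45 mm; black flange of 48 mm diameter, z = 45 to 51 mm; then the handle. A half turn about z leaves it the same.
- driver_grip (a point): Middle of the driver's black block handle, 84 mm above its tip. Handle: z = 51 to 117 mm, 34 mm along the driver's x and 24 mm along its y, between two flat sides (grip these). Axes as the driver's.
- stand: Fixed grey screwdriver stand, a block 70 x 70 mm, 55 mm high. Origin at the centre of its underside, z up. The driver's blade and shank hang freely in a 34 x 34 mm square hole in its top, over 45 mm deep, and the driver's flange rests on the block's top (the driver's tip then 10 mm above the desk); any yaw of the driver will do.
- stand_mouth (a point): Centre of the hole in the stand's top face, 55 mm above the desk.
- interface_box: Fixed grey instrument box, 144 mm deep (its x) by 250 mm wide (its y), deck 56 mm above the desk; its front with vents and two round sockets looks to its -x. Origin at the centre of its underside; +x to its back, +y to its left, z up. A rail 67 mm above the desk runs along the back edge.
- fastener_left (a joint): Angle of the left cam fastener, rad: 0 = locked, grows anticlockwise seen from above to its stop at 1.57; starts at 0 to 0.12 and stays where left (friction 0.05 N m). Slot and wing point to the box's +x at 0, to its +y at 1.57. At 0 the flat wing (24 mm from the axis) blocks the panel, which can move about 11 mm only; from about 1.25 on the panel passes.
- fastener_left_slot (a point): Slot floor on the left fastener's axis, 61 mm above the desk, at (-44, +80) mm in the box's x, y; x axis along the slot. The fastener is a steel disc of 32 mm diameter, top 69 mm above the desk, with a slot right across it, 6 mm wide (10 mm at the bevelled mouth), 8 mm deep. The blade has about 0.13 rad of play in it.
- fastener_right (a joint): Angle of the right slotted cam fastener, rad; same shape and values as the left.
- fastener_right_slot (a point): Slot floor on the right fastener's axis, 61 mm above the desk, at (-44, 0) mm in the box's x, y; x axis along the slot. Disc and slot as on the left.
- panel (a joint): Travel of the access panel, m: 0 = shut, 0.080 = fully open at its stop; it slides along the box's -y (to the right), friction about 1.5 N, and stays where it is left. Aluminium plate 150 mm long with its top 60 mm above the desk, in front of the back rail.
- panel_lip (a point): Centre of the panel's upright push lip, at the panel's left end: a bar 50 mm long (box x), 10 mm thick (box y), from 60 to 82 mm above the desk. Moves with the panel; shut, it lies at (+22, +108) mm in the box's x, y, with 12 mm of deck to its left. Push its left face to the right.
- micrometer: Loose micrometer lying on the desk to the right of the box, 51 x 126 x 19 mm; origin at the centre of its underside. Bystander.
- ring_gauge: Loose steel ring, 46 mm diameter, 16 mm high, lying on the desk behind the box; origin at the centre of its underside. Bystander.
There are look-alikes about, which are no part of the job. What is shaped like the driver but orange is not meant.

How it is judged:
By the outcome, as a careful person would: the job done as asked, in the order asked, and still so for the second after the job is handed in, with the robot touching nothing.
It also fails if it takes over 64 s, if anything falls off the work surface, if the arm or the gripper's body presses on something with over 40 N, if the wrist force passes 120 N, or if a joint passes its speed limit or range.

## Robot

A 7-joint arm with a two-finger parallel gripper is mounted at the origin on a cart in front of the work surface, level with it; the furniture and walls round the work are solid. World frame = base frame: x ahead of the robot, y to its left, z up, the work surface at z = 0. Lengths are in m, angles in rad, forces in N, time in s.
With the tool pointing down it reaches from about 0.425 to 1.025 m from the base axis. Payload 3.6 kg.
Tool frame: the origin (TCP) lies midway between the tips of the shut fingers; the grasp point (between the pads) lies 19 mm behind it; z points along the fingers, y is the line along which they close (so a half turn about z gives the same grasp; the last joint's range is limited). The gripper opens to 85 mm and grips with 20 to 120 N. Pads are 22 mm wide; open, the fingers measure 114 mm over their backs; the gripper's body (76 mm by 85 mm) begins 54 mm behind the grasp point. The pads swing forward as they close: fully open they stand 13 mm farther back than shut.
Start: joints at [-1.361, 0.591, 0.048, 1.609, -0.033, 0.943, -0.034], TCP at [0.216, 0.692, 0.231] pointing down, gripper open.
Joint ranges: [-2.69, 2.69], [-0.47, 2.24], [-1.27, 1.36], [0.19, 2.51], [-1.53, 4.68], [0.08, 2.07], [-3.09, 3.09]. Speed limits (rad/s): [2.57, 2.57, 3.14, 3.14, 3.14, 3.14, 3.14].

## Interface

Orientations are given as a unit quaternion [w, x, y, z].
In Python, from cell import manip, telemetry, cams, close_job gives the robot as it stands. The module is installed in compiled form; this text tells all that it offers. Calls block until the motion is done:
- manip.movep(position, orientation): joint-space move of the TCP to a pose.
- manip.move_straight(position, frame=None, vel=0.15, force_limit=None): straight line of the TCP; frame=None keeps the orientation; vel is the mean speed in m/s. With force_limit (N) it stops when the force on the tool has changed by that much, and returns True; else False.
- manip.goto_joints(angles): joint-space move.
- manip.command_gripper(opening, squeeze=None): finger opening in m; squeeze is the grip in N (None keeps the last); returns when the fingers have stopped.
- manip.pause(seconds).
- manip.inverse_kinematics(position, orientation): joint angles nearest the present ones, or None.
- telemetry.sense(): the state.
- cams.read_camera(name): name is "side" or "top"; returns a dict with "image" (480x640x3 uint8, blue, green, red), "range_z" (480x640 float32, m along the optical axis (not along the pixel's ray), 0 where there is no reading), "vfov" (degrees; the focal length in pixels is half the picture's height over the tangent of half this angle, whatever the lens; pixels are square), "cx", "cy" (the principal point, pixels), "world_to_cam" (4x4, takes a point from world to camera coordinates). Camera axes: x right, y up, looking along -z (the intrinsics and any distortion apply to the point x, -y, -z); pixel columns grow to the right and rows downward; lengths in m; the calibration is good to about 2 mm. A picture is of the moment at which its call begins.
A pose or a line that the arm cannot do raises manip.PlanningError and nothing moves.
- close_job(): hands the job in; it is judged then, once.
The state is a dict: "time": time; "qpos": joint angles; "joint_velocities": joint speeds; "joint_efforts": joint torques, N m; "position": TCP position; "tool_rot": TCP orientation; "ft_force": force on the tool from outside, world axes, zero at the start; "ft_torque": the same for the moment, N m; "width": finger opening in m; "finger_force": force on a finger pad.
Only numpy, scipy, OpenCV 4.12 (cv2) and the standard library are available. Lean on these libraries where they do the work, as an engineer would, in place of code of your own. Each camera call takes 0.05 s, during which the arm holds its last target. There are 200 camera calls.

## Working session

There is one attempt and no reset: what is moved stays moved. The work goes in short steps, each a Python script; the robot and the scene stay as the last script left them, time stands still between calls to the robot, and variables do not carry over. Pictures are saved under pics/ and viewed, at most 10 in all, crops included, and the job is handed in when it is done.

```bash
mkdir -p pics; cat > h.py <<'E'
import numpy as np, cv2
from cell import manip, telemetry, cams, close_job
def grab(n):
    c=cams.read_camera(n); np.savez('%s.npz'%n,**{k:v for k,v in c.items() if v is not None}); return c
def load(n): return dict(np.load('%s.npz'%n,allow_pickle=True))
def pts(c):
    r=c['range_z']; f=240/np.tan(np.radians(float(c['vfov']))/2)
    v,u=np.mgrid[:480,:640]
    P=np.stack([(u-c['cx'])/f*r,-(v-c['cy'])/f*r,-r,np.ones_like(r)],-1)
    W=P@np.linalg.inv(c['world_to_cam']).T
    W=W[...,:3]; W[r<=0]=np.nan; return W
def proj(c,p):
    f=240/np.tan(np.radians(float(c['vfov']))/2)
    q=c['world_to_cam']@np.r_[p,1]; return np.array([c['cx']+f*q[0]/-q[2], c['cy']-f*q[1]/-q[2]])
def ray(c,u,v,z):
    f=240/np.tan(np.radians(float(c['vfov']))/2); M=np.linalg.inv(c['world_to_cam'])
    d=M[:3,:3]@np.array([(u-c['cx'])/f,-(v-c['cy'])/f,-1]); o=M[:3,3]
    return o+d*(z-o[2])/d[2]
E
python3 - <<'E'
from h import *
for n in ('top','side'):
    c=grab(n); cv2.imwrite(f'pics/{n}0.png',c['image'])
    print(n,[k for k in c],c['vfov'],c['cx'],c['cy'],np.round(np.linalg.inv(c['world_to_cam']),3).tolist(), {k:c[k] for k in c if 'dist' in k})
s=telemetry.sense();print(s)
E
```

```text
top ['image', 'range_z', 'vfov', 'cx', 'cy', 'world_to_cam'] 56.81748304083068 318.7662256298842 243.50705723572852 [[-0.028, 0.988, -0.15, 0.378], [-1.0, -0.029, -0.006, 0.116], [-0.01, 0.15, 0.989, 1.401], [0.0, 0.0, 0.0, 1.0]] {}
side ['image', 'range_z', 'vfov', 'cx', 'cy', 'world_to_cam'] 47.579589408514494 317.4690743110699 234.92466693845557 [[-0.952, 0.132, -0.275, 0.11], [-0.305, -0.419, 0.855, 1.509], [-0.002, 0.898, 0.439, 0.784], [0.0, 0.0, 0.0, 1.0]] {}
{'time': 0.1, 'qpos': array([-1.36151386,  0.59205268,  0.04828659,  1.60969543, -0.03332292,
        0.94271399, -0.03372506]), 'joint_velocities': array([-0.00165244, -0.00154708, -0.00012933, -0.00247911,  0.00035797,
       -0.00041348,  0.00111834]), 'joint_efforts': array([ 5.18350294e-03, -5.49995720e+01,  1.55326132e+00, -1.98825109e+01,
        9.68572480e-03,  3.82048718e-03, -1.68104453e-06]), 'position': array([0.21592884, 0.69131006, 0.23023602]), 'tool_rot': array([-1.11902579e-04,  1.50785632e-01,  9.88565945e-01, -1.02632376e-03]), 'ft_force': array([-0.03294874, -0.7642853 , -0.22766826]), 'ft_torque': array([-0.04531103, -0.05939331,  0.02806175]), 'finger_force': 0.0, 'width': 0.08521155045827115}
```

View pics/top0.png

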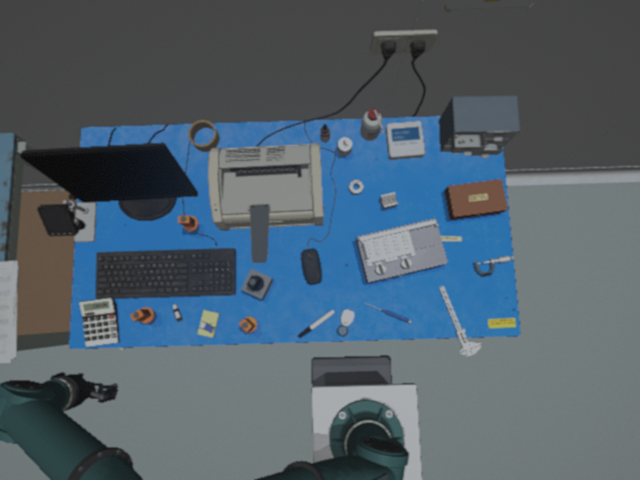

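View pics/side0.png

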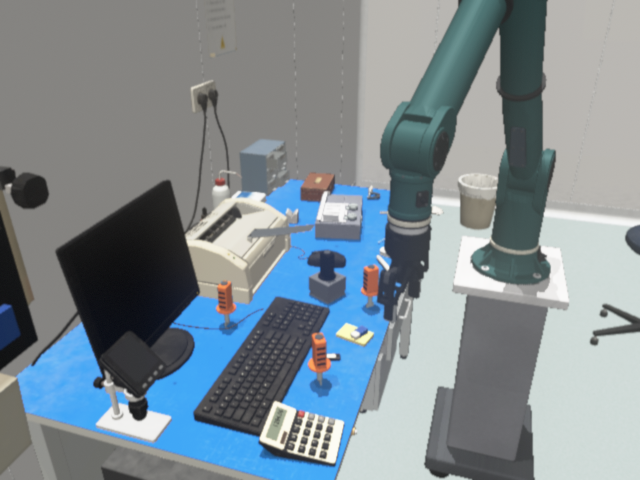

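The top view shows the driver in its stand at about (257,283), and the box around (400,250) with fasteners near (380,268) and (405,263). The micrometer is at (490,265) and the ring at (356,186). The side view shows the stand at (326,285) with the black driver in it, next to an overhanging paper tray.

```bash
python3 - <<'E'
from h import *
c=load('top'); im=c['image']
a=cv2.resize(im[210:290,345:465],None,fx=5,fy=5,interpolation=cv2.INTER_CUBIC)   # 600x400
b=cv2.resize(im[262:307,232:282],None,fx=5,fy=5,interpolation=cv2.INTER_CUBIC)
s=load('side'); sb=cv2.resize(s['image'][240:310,295:360],None,fx=5,fy=5,interpolation=cv2.INTER_CUBIC)
o=np.zeros((600,800,3),np.uint8); o[:400,:600]=a; 
o[375:600,550:800]=b; o[0:100,600:]=0
o[400:600,0:325]=sb[:200]
cv2.imwrite('pics/crop1.png',o)
W=pts(c)
def st(n,m):
    p=W[m]; print(n,m.sum(),np.round(np.nanmedian(p,0),4),np.round(np.nanpercentile(p,2,axis=0),3),np.round(np.nanpercentile(p,98,axis=0),3))
x,y,z=W[...,0],W[...,1],W[...,2]
u,v=np.meshgrid(range(640),range(480))
R=lambda a,b_,c_,d:(u>=a)&(u<b_)&(v>=c_)&(v<d)
st('desk',R(270,300,255,330)&(abs(z)<.02))
d=R(238,275,265,302)
st('driver top',d&(z>.1)); st('stand top',d&(z>.045)&(z<.06))
st('tray',R(250,272,205,260)&(z>.01))
bx=R(350,452,215,290)
st('deck',bx&(z>.05)&(z<.063)); st('lip',bx&(z>.074)); st('all',bx&(z>.045)); st('disc',R(370,415,255,280)&(z>.062))
st('printer',R(210,330,140,230)&(z>.03)); st('mouse',R(300,325,245,290)&(z>.01))
st('micro',R(470,516,250,280)&(z>.005)); st('redbox',R(445,510,180,222)&(z>.01))
S=pts(load('side')); 
zs=S[...,2]; m=(abs(S[...,0]-.6)<.5)&(zs>.1)&(zs<.15)
print(np.round(S[262,326],3),np.round(S[290,328],3))
# box corners via minAreaRect
q=W[bx&(z>.045)&(z<.075)][:,:2].astype(np.float32); print(cv2.minAreaRect(q))
q=W[d&(z>.045)&(z<.06)][:,:2].astype(np.float32); print('stand',cv2.minAreaRect(q))
E
```

```text
desk 2233 [ 4.384e-01  2.365e-01 -1.000e-04] [ 0.328  0.192 -0.006] [0.553 0.282 0.006]
driver top 114 [0.465  0.3166 0.1265] [0.449 0.302 0.103] [0.482 0.333 0.133]
stand top 355 [0.4615 0.3124 0.0549] [0.427 0.279 0.048] [0.506 0.358 0.06 ]
tray 1060 [0.6134 0.2914 0.1554] [0.527 0.265 0.108] [0.685 0.319 0.178]
deck 3065 [ 0.5496 -0.1354  0.0573] [ 0.475 -0.249  0.051] [ 0.627 -0.007  0.063]
lip 62 [ 0.5557 -0.0171  0.082 ] [ 0.532 -0.061  0.075] [ 0.578 -0.009  0.087]
all 3843 [ 0.5543 -0.1258  0.0581] [ 0.477 -0.248  0.051] [ 0.633 -0.006  0.073]
disc 216 [ 0.5088 -0.078   0.0667] [ 0.482 -0.15   0.062] [ 0.538 -0.036  0.073]
printer 8887 [0.7467 0.2765 0.1368] [0.639 0.118 0.057] [0.868 0.432 0.16 ]
mouse 597 [0.5154 0.1508 0.0281] [0.466 0.123 0.013] [0.568 0.179 0.038]
micro 315 [ 0.5116 -0.4113  0.0125] [ 0.468 -0.48   0.005] [ 0.545 -0.361  0.021]
redbox 1942 [ 0.7086 -0.3673  0.0516] [ 0.659 -0.454  0.016] [ 0.763 -0.287  0.058]
[0.465 0.333 0.105] [0.451 0.363 0.041]
((0.5552515387535095, -0.1278131753206253), (0.14615941047668457, 0.2507885694503784), 11.481114387512207)
stand ((0.46532437205314636, 0.3184729218482971), (0.07033224403858185, 0.0698990523815155), 63.65298843383789)
```

View pics/crop1.png

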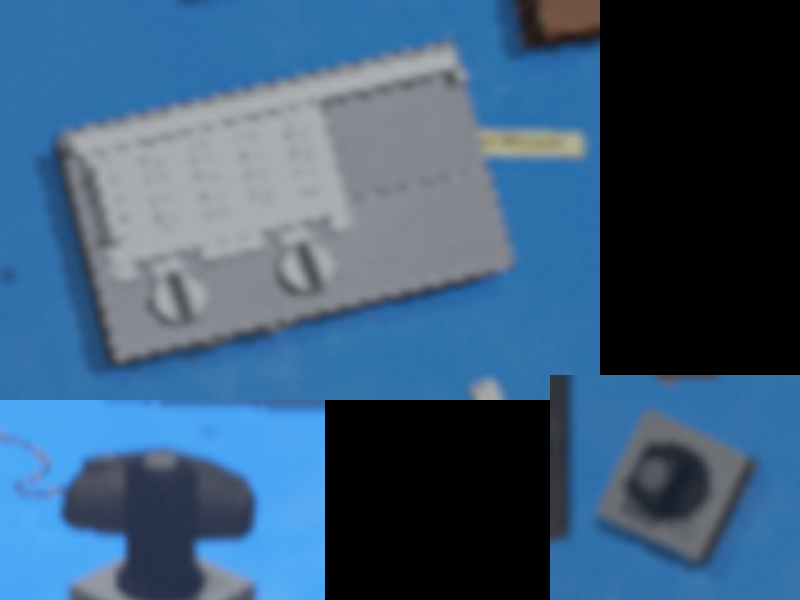

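The crop shows the left disc at about (380,269) and the right disc at (406,263) in the full image. The panel is shut and its lip is at the left end. I still need the driver's yaw and the tray clearance.

```bash
python3 - <<'E'
from h import *
c=load('top'); W=pts(c)
t=np.radians(11.48); O=np.array([.5553,-.1278]); R=np.array([[np.cos(t),-np.sin(t)],[np.sin(t),np.cos(t)]])
for n,l,px in (('L',(-.044,.08),(177,297)),('R',(-.044,0),(305,267))):
    p=ray(c,(px[0]+.5)/5-.5+345,(px[1]+.5)/5-.5+210,.069); print(n,'model',np.round(O+R@l,4),'pix',np.round(p,4))
for n,z,px in (('box corners FL',.056,(112,362)),('FR',.056,(513,265)),('BL',.067,(62,140)),('BR',.067,(455,43))):
    l={'FL':(-.072,.125),'FR':(-.072,-.125),'BL':(.072,.125),'BR':(.072,-.125)}[n[-2:]]
    print(n,np.round(O+R@l,4),np.round(ray(c,(px[0]+.5)/5-.5+345,(px[1]+.5)/5-.5+210,z),4))
x,y,z=W[...,0],W[...,1],W[...,2]
for a in np.arange(.5,.66,.02):
    m=(abs(x-a)<.01)&(z>.04)&(y>.25)&(y<.34); print(round(a,2),m.sum(),np.round(np.nanmedian(z[m]),3) if m.any() else '',np.round([np.nanmin(y[m]),np.nanmax(y[m])],3) if m.any() else '')
def enh(i,g=5):
    i=cv2.resize(i,None,fx=g,fy=g,interpolation=cv2.INTER_CUBIC).astype(float); return np.clip((i/130)**.6*255,0,255).astype(np.uint8)
s=load('side')
a=enh(c['image'][268:300,240:274],11); b=enh(s['image'][245:305,300:355],7)
o=np.zeros((430,780,3),np.uint8); o[:a.shape[0],:a.shape[1]]=a; o[:b.shape[0],390:390+b.shape[1]]=b
cv2.imwrite('pics/crop2.png',o)
m=(z>.115)&(x>.43)&(x<.5)&(y>.28)&(y<.35); print(m.sum(),cv2.minAreaRect(W[m][:,:2].astype(np.float32)))
E
```

```text
L model [ 0.4963 -0.0582] pix [ 0.4966 -0.0576  0.069 ]
R model [ 0.5122 -0.1366] pix [ 0.5125 -0.1354  0.069 ]
box corners FL [ 0.4599 -0.0196] [ 0.4596 -0.0181  0.056 ]
FR [ 0.5096 -0.2646] [ 0.5113 -0.2639  0.056 ]
BL [0.601 0.009] [0.5946 0.0074 0.067 ]
BR [ 0.6507 -0.236 ] [ 0.6475 -0.2352  0.067 ]
0.5 66 0.054 [0.297 0.34 ]
0.52 79 0.178 [0.271 0.314]
0.54 116 0.174 [0.268 0.314]
0.56 117 0.169 [0.269 0.315]
0.58 120 0.164 [0.269 0.319]
0.6 120 0.158 [0.267 0.319]
0.62 126 0.154 [0.267 0.32 ]
0.64 163 0.149 [0.251 0.339]
0.66 215 0.142 [0.25  0.339]
102 ((0.466244637966156, 0.31887394189834595), (0.02389518730342388, 0.03329477831721306), 60.89482116699219)
```

View pics/crop2.png

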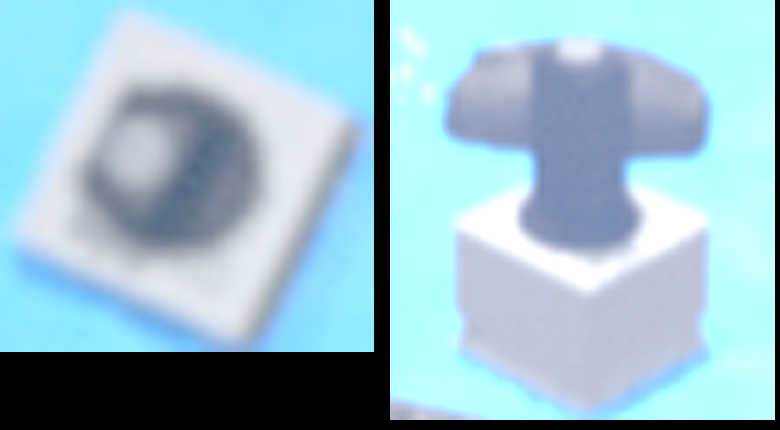

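```bash
cat >> h.py <<'E'
def quat(yaw):   # tool down, tool x at yaw (world); Rz(yaw)*Rx(pi)
    return np.array([0,np.cos(yaw/2),np.sin(yaw/2),0.])
E
python3 - <<'E'
from h import *
for n in ('top','side'):
    W=pts(load(n)).reshape(-1,3); e=W[(W[:,0]>.5)&(W[:,0]<.6)&(W[:,1]>.24)&(W[:,1]<.34)&(W[:,2]>.13)&(W[:,2]<.2)]
    d=e[:,:2]-[.466,.3188]
    print(n,len(e),np.round(np.percentile(e[:,0],[0,1,2,5,10]),3),np.round(np.percentile(e[:,1],[1,99]),3))
    for a in (-29.1,60.9):
        a=np.radians(a); print(np.round(np.sort(d@[np.cos(a),np.sin(a)])[:8],4))
s=telemetry.sense()
for yaw in np.radians([-29.1,150.9]):
    print('stand',np.degrees(yaw),manip.inverse_kinematics([.466,.3188,.2],quat(yaw)),manip.inverse_kinematics([.466,.3188,.075],quat(yaw)))
for yaw in np.radians([15,-165,195]):
    for l in (0,90): print('fast',np.degrees(yaw)+l,manip.inverse_kinematics([.4965,-.058,.126],quat(yaw+np.radians(l))))
E
```

```text
top 488 [0.513 0.516 0.516 0.519 0.524] [0.269 0.317]
[0.0485 0.0496 0.0498 0.0509 0.0509 0.0511 0.0521 0.0522]
[-0.0142 -0.0137 -0.0132 -0.0125 -0.0122 -0.0118 -0.0114 -0.0113]
side 227 [0.513 0.515 0.516 0.519 0.524] [0.27 0.32]
[0.0461 0.0474 0.0508 0.0512 0.0516 0.0524 0.0525 0.0541]
[-0.0109 -0.0096 -0.0094 -0.009  -0.009  -0.0085 -0.0083 -0.0078]
stand -29.1 [-0.17618551  0.51208287 -0.69174069  1.98022637  0.44854483  0.80488389
  3.08096174] [-0.2341738   0.6988154  -0.63085213  2.05544803  0.71683203  0.61571703
  2.84207246]
stand 150.9 [-0.77858832  0.43332371  0.1316128   2.0062606  -0.08492545  0.7070918
  0.46851757] [-0.72053088  0.62027155  0.05587433  2.07713655 -0.0753182   0.446027
  0.4558303 ]
fast 14.999999999999998 [-0.40285812  0.55030461  0.58849802  2.209881   -0.5995862   0.5403448
 -0.66448025]
fast 105.0 [-0.201846    0.49681267  0.30398307  2.20182533 -0.3125441   0.48248404
  0.6078379 ]
fast -165.0 [ 0.01404554  0.47763897  0.01529352  2.19262152 -0.01547957  0.47142839
  1.87401469]
fast -75.0 [ 0.32125949  0.50156149 -0.39064199  2.17934932  0.37488331  0.52358703
  3.04970193]
fast 195.0 [ 0.01404554  0.47763897  0.01529352  2.19262152 -0.01547957  0.47142839
  1.87401469]
fast 285.0 [ 0.32125949  0.50156149 -0.39064199  2.17934932  0.37488331  0.52358703
  3.04970193]
```

```bash
python3 - <<'E'
from h import *
np.set_printoptions(precision=4,suppress=True)
g=np.array([.466,.3188]); q=quat(np.radians(150.9))
def S(t=''): s=telemetry.sense(); print(t,round(s['time'],2),s['position'],'w',round(s['width'],4),'F',s['ft_force'],s['finger_force'])
manip.movep([*g,.22],q); manip.command_gripper(.06); S()
print(manip.move_straight([*g,.075],vel=.12,force_limit=12)); S('down')
manip.command_gripper(0,80); S('grip')
manip.move_straight([*g,.235],vel=.15); S('up')
c=grab('side'); cv2.imwrite('pics/s1.png',c['image'][180:340,250:500].repeat(3,0).repeat(3,1))
E
```

```text
2.12 [0.4658 0.3192 0.2199] w 0.0603 F [ 0.019  -0.4747 -0.3384] 0.0
False
down 3.48 [0.4665 0.3191 0.0757] w 0.06 F [-0.1945  0.0119 -0.3704] 0.0
grip 3.9 [0.4664 0.3191 0.0756] w 0.0231 F [-1.1141 -0.3417  5.8   ] 78.34187865257263
up 5.12 [0.4653 0.3183 0.234 ] w 0.0229 F [ 0.0466  0.2107 -0.6482] 78.22266340255737
```

View pics/s1.png

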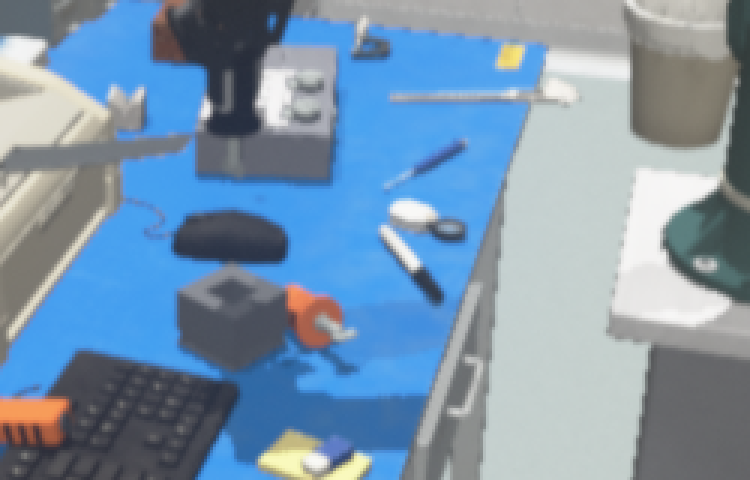

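The driver is held square and the stand is empty at crop (230,310). An orange look-alike now lies on the desk at crop (320,320), probably knocked over during my approach. It is still on the surface, so I'll keep an eye on it and go on to the left fastener.

```bash
cat >> h.py <<'E'
np.set_printoptions(precision=4,suppress=True)
T=np.radians(11.5); O=np.array([.5555,-.1273]); RB=np.array([[np.cos(T),-np.sin(T)],[np.sin(T),np.cos(T)]])
def bx(x,y): return O+RB@[x,y]
def S(t=''):
    s=telemetry.sense(); w=s['tool_rot']; print(t,round(s['time'],2),s['position'],'yaw',round(np.degrees(2*np.arctan2(w[2],w[1])),1),'w',round(s['width'],4),'F',s['ft_force'],'Tz',round(s['ft_torque'][2],3),'q7',round(s['qpos'][6],3)); return s
E
python3 - <<'E'
from h import *
p=bx(-.044,.08); print(p)
manip.movep([*p,.19],quat(T+.06)); S('above')
c=grab('top'); cv2.imwrite('pics/t2.png',cv2.resize(c['image'][200:350,225:425],None,fx=4,fy=4,interpolation=cv2.INTER_CUBIC))
print(manip.move_straight([*p,.127],vel=.05,force_limit=8)); S('down')
E
```

```text
[ 0.4964 -0.0577]
above 6.58 [ 0.4969 -0.0564  0.1898] yaw 15.1 w 0.0233 F [ 0.0176  0.0533 -1.5709] Tz 0.023 q7 -0.74
False
down 8.04 [ 0.4969 -0.0585  0.1272] yaw 14.9 w 0.0232 F [-0.2495 -3.279  -3.347 ] Tz -0.021 q7 -0.634
```

View pics/t2.png

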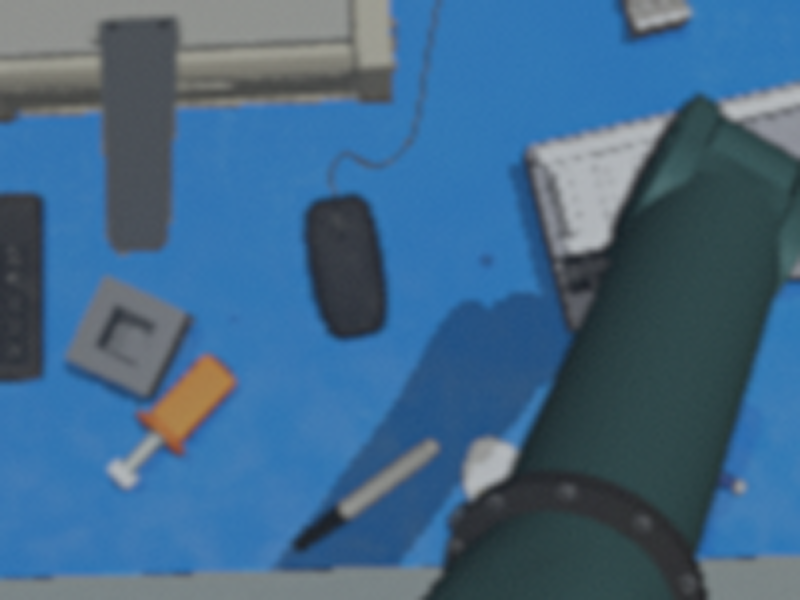

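```bash
cat >> h.py <<'E'
def turn():
    q=S('start')['qpos'].copy(); q0=q[6]
    for d in (1.5,1.56,1.60,1.64,1.68):
        q[6]=q0+d; manip.goto_joints(q); s=S('%.2f'%d)
        if abs(s['ft_torque'][2])>.35: break
E
python3 - <<'E'
from h import *
turn()
E
```

```text
start 8.04 [ 0.4969 -0.0585  0.1272] yaw 14.9 w 0.0232 F [-0.2495 -3.279  -3.347 ] Tz -0.021 q7 -0.634
1.50 9.38 [ 0.4972 -0.0586  0.1274] yaw 100.8 w 0.0235 F [ 0.9902 -3.2619 -2.0349] Tz -0.066 q7 0.865
1.56 9.63 [ 0.4971 -0.0583  0.1274] yaw 104.2 w 0.0235 F [ 1.1705 -2.1793 -1.2872] Tz -0.02 q7 0.925
1.60 9.88 [ 0.4971 -0.0583  0.1273] yaw 106.5 w 0.0233 F [ 0.6064 -3.9287 -0.9551] Tz -0.048 q7 0.964
1.64 10.13 [ 0.497  -0.0584  0.1273] yaw 108.8 w 0.0232 F [ 1.1668 -3.105  -0.0406] Tz -0.03 q7 1.004
1.68 10.38 [ 0.497  -0.0584  0.1273] yaw 111.1 w 0.0233 F [ 1.7536 -2.0926  0.7012] Tz -0.066 q7 1.044
```

```bash
python3 - <<'E'
from h import *
s=telemetry.sense(); p=s['position']; manip.move_straight([p[0],p[1],.175],vel=.1); S('up')
p=bx(-.044,0)+[.0005,-.001]; manip.movep([*p,.175],quat(T+.06)); S('above R')
c=grab('side'); cv2.imwrite('pics/s2.png',cv2.resize(c['image'][180:260,300:400],None,fx=7,fy=7,interpolation=cv2.INTER_CUBIC))
print(manip.move_straight([*p,.127],vel=.05,force_limit=8)); S('down')
E
```

```text
up 11.01 [ 0.4963 -0.0576  0.1747] yaw 111.2 w 0.0236 F [ 0.0513  0.646  -0.6551] Tz 0.071 q7 0.967
above R 12.07 [ 0.5124 -0.1366  0.1744] yaw 15.0 w 0.0231 F [ 0.2398  0.2423 -1.4304] Tz -0.039 q7 -0.18
False
down 13.23 [ 0.513  -0.1375  0.1272] yaw 14.9 w 0.0233 F [-0.0171 -0.8523 -1.8892] Tz 0.021 q7 -0.108
```

View pics/s2.png

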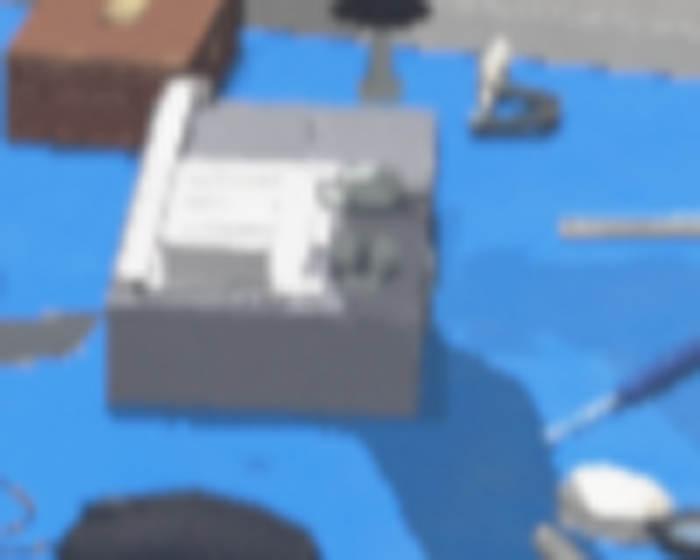

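The left fastener's slot, at crop (365,255), now runs towards the camera, along the box's y, so it has turned. Next are the right fastener and the panel.

```bash
python3 - <<'E'
from h import *
turn()
s=telemetry.sense(); p=s['position']; manip.move_straight([p[0],p[1],.185],vel=.1); S('up')
a=bx(.022,.124); manip.movep([*a,.185],quat(T)); S('above')
print(manip.move_straight([*a,.131],vel=.08,force_limit=8)); S('down')
b=bx(.022,.034); print(manip.move_straight([*b,.131],vel=.05,force_limit=10)); s=S('push')
print('box xy',RB.T@(s['position'][:2]-O))
E
```

```text
start 13.23 [ 0.513  -0.1375  0.1272] yaw 14.9 w 0.0233 F [-0.0171 -0.8523 -1.8892] Tz 0.021 q7 -0.108
1.50 14.57 [ 0.5134 -0.1378  0.1274] yaw 100.8 w 0.0233 F [ 1.2021 -2.6666 -2.6508] Tz 0.008 q7 1.391
1.56 14.82 [ 0.5134 -0.1378  0.1274] yaw 104.2 w 0.0232 F [ 1.8575 -3.1388 -1.1744] Tz -0.073 q7 1.45
1.60 15.07 [ 0.5133 -0.1377  0.1274] yaw 106.5 w 0.0229 F [ 1.2282 -1.268  -2.582 ] Tz -0.006 q7 1.49
1.64 15.32 [ 0.5133 -0.1377  0.1273] yaw 108.8 w 0.0232 F [ 1.1249 -2.171  -2.9947] Tz -0.079 q7 1.53
1.68 15.57 [ 0.5133 -0.1377  0.1273] yaw 111.1 w 0.0233 F [ 1.7532 -2.9375 -1.6348] Tz -0.046 q7 1.57
up 16.3 [ 0.5126 -0.1369  0.1845] yaw 111.2 w 0.0231 F [ 0.4033 -0.4025 -1.0703] Tz 0.031 q7 1.484
above 18.04 [ 0.5521 -0.0017  0.1849] yaw 11.5 w 0.0234 F [ 0.4127  0.5522 -1.3175] Tz 0.014 q7 -0.515
False
down 18.87 [ 0.5526 -0.0017  0.1312] yaw 11.5 w 0.0231 F [-0.7035  0.0191 -0.9954] Tz 0.008 q7 -0.442
False
push 20.82 [ 0.5699 -0.0875  0.1309] yaw 11.6 w 0.0229 F [-0.0575  5.0892  1.4224] Tz 0.046 q7 -0.327
box xy [0.0221 0.0361]
```

```bash
python3 - <<'E'
from h import *
b=bx(.022,.024); print(manip.move_straight([*b,.131],vel=.03,force_limit=10)); s=S('push')
print('box xy',RB.T@(s['position'][:2]-O))
b=bx(.022,.060); manip.move_straight([*b,.131],vel=.1)
manip.move_straight([*b,.24],vel=.15); S('up')
g=np.array([.466,.3188])
manip.movep([*g,.24],quat(np.radians(150.9))); S('stand')
c=grab('top'); W=pts(c); cv2.imwrite('pics/t3.png',cv2.resize(c['image'][200:340,225:465],None,fx=3.3,fy=3.3,interpolation=cv2.INTER_CUBIC))
E
```

```text
True
push 21.09 [ 0.5698 -0.0878  0.1299] yaw 11.7 w 0.0233 F [-0.0644  0.542  -1.6008] Tz 0.056 q7 -0.32
box xy [0.0218 0.0358]
up 22.35 [ 0.5645 -0.0637  0.2391] yaw 11.7 w 0.0229 F [ 1.4512  0.0235 -1.7862] Tz -0.004 q7 -0.485
stand 23.82 [0.4666 0.3172 0.2398] yaw 150.7 w 0.0229 F [ 0.2101 -0.5666 -1.3004] Tz 0.039 q7 0.799
```

View pics/t3.png

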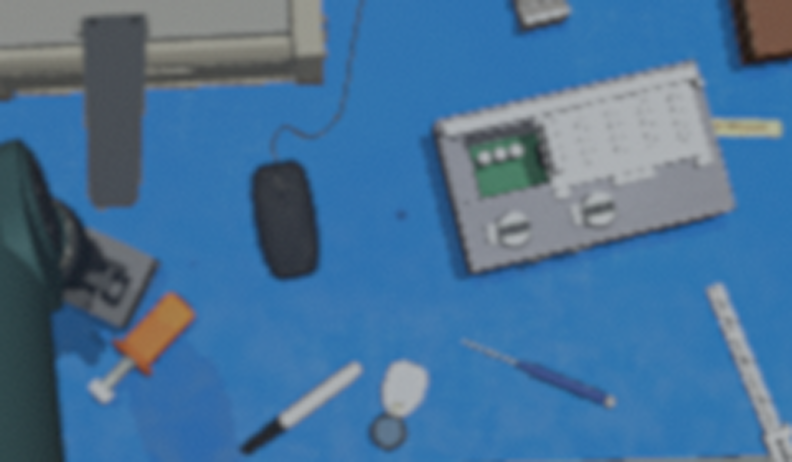

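The panel is open with the green board showing at (505,165), and both slots run along the box's y. The stand is empty below the gripper. I'll check the panel's travel numerically before putting the driver back.

```bash
python3 - <<'E'
from h import *
for n in ('top','side'):
    c=load(n) if n=='top' else grab(n)
    W=pts(c).reshape(-1,3); L=(W[:,:2]-O)@RB; m=(abs(L[:,0]-.022)<.02)&(abs(L[:,1])<.14)&(W[:,2]>.073)&(W[:,2]<.095)
    print(n,m.sum(),np.percentile(L[m],[5,25,50,75,95],axis=0).T)
c=load('top')
print('expected lip top-left edge px open/0.078',[proj(c,[*bx(x,.033),.082]) for x in(-.003,.047)],[proj(c,[*bx(x,-.117),.06]) for x in(-.003,.047)])
E
```

```text
top 49 [[0.0037 0.0117 0.0223 0.032  0.0399]
 [0.0236 0.0256 0.0281 0.0311 0.0328]]
side 10 [[0.0023 0.005  0.0056 0.0086 0.0103]
 [0.0236 0.0274 0.0293 0.0323 0.0338]]
expected lip top-left edge px open/0.078 [array([392.4421, 251.7874]), array([388.2664, 235.7486])] [array([439.0309, 241.6125]), array([434.6796, 225.9281])]
```

```bash
python3 - <<'E'
from h import *
g=np.array([.4657,.3185])
print(manip.move_straight([*g,.0745],vel=.1,force_limit=6)); s=S('down')
if s['position'][2]<.082:
    manip.command_gripper(.055); S('open')
    manip.move_straight([*s['position'][:2],.24],vel=.12); S('up')
    manip.pause(.5)
c=grab('side'); i=cv2.resize(c['image'][235:345,270:420],None,fx=5,fy=5,interpolation=cv2.INTER_CUBIC); cv2.imwrite('pics/s3.png',i)
E
```

```text
True
down 25.49 [0.4656 0.3183 0.0757] yaw 150.9 w 0.023 F [-1.62   -0.0193  4.6751] Tz -0.021 q7 0.991
open 25.9 [0.4641 0.3177 0.0742] yaw 150.9 w 0.0548 F [0.1923 0.2454 0.5839] Tz -0.008 q7 0.991
up 27.43 [0.4651 0.3181 0.2393] yaw 150.9 w 0.0549 F [-0.1896  0.0318 -0.2958] Tz -0.025 q7 0.801
```

View pics/s3.png

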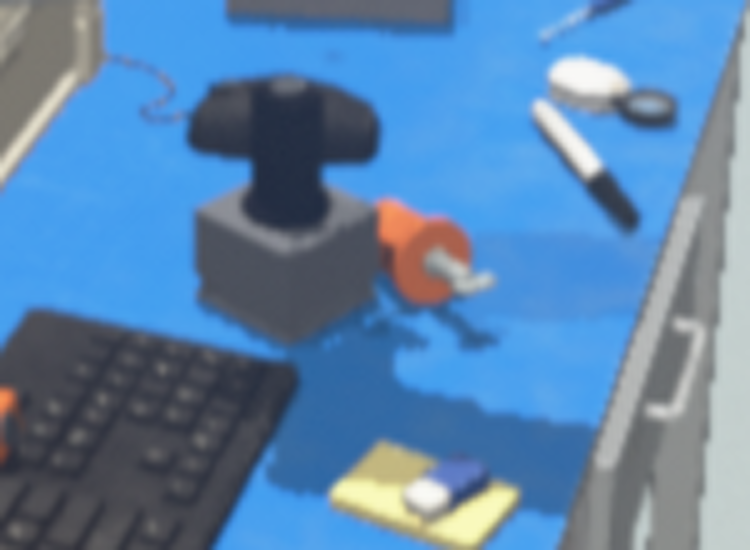

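The driver stands in its stand at crop (290,150), flange on the block. The orange look-alike lies still on the desk. Handing in.

```bash
python3 -c "
from h import *
print(close_job())"
```

```text
the job is handed in; nothing more can be done
None
```

Job handed in at about 28 s: both fasteners turned a quarter turn, the panel open to its stop (80 mm measured) and the driver back in its stand; the micrometer and ring gauge were not approached, but at least one orange look-alike fell over on the desk, cause not established, and I left it lying.

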